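# Take the retaining cap off the used-up label spindle

## Robot

A 6-joint arm with a two-finger parallel gripper is mounted at the origin on a cart in front of the work surface, level with it; the furniture and walls round the work are solid. World frame = base frame: x ahead of the robot, y to its left, z up, the work surface at z = 0. Lengths are in m, angles in degrees, forces in N, time in s.
With the tool pointing down it reaches from about 0.375 to 0.9 m from the base axis. Payload 3.1 kg.
Tool frame: the origin (TCP) lies on the centre line of the jaws, within the pads' length; the fingertips stand 17 mm ahead of it and the grasp point (between the pads) lies 2 mm behind it; z points along the fingers, y is the line along which they close (so a half turn about z gives the same grasp; the last joint's range is limited). The gripper opens to 87 mm and grips with 3 to 60 N. Pads are 19 mm wide; open, the fingers measure 117 mm over their backs; the gripper's body (75 mm by 190 mm) begins 51 mm behind the grasp point.
Start: joints at [-80.587, 30.224, 82.088, -0, 67.689, -10.227], TCP at [0.21, -0.589, 0.24] pointing down, gripper open.
Joint ranges: [-176.69, 176.69], [-43.24, 126.21], [12.49, 139.97], [-82, 262], [0, 151.66], [-163.58, 163.58]. Speed limits (degrees/s): [159.86, 159.86, 180, 180, 180, 180].

## Interface

Orientations are given as a 3x3 rotation matrix whose columns are the frame's x, y, z axes.
In Python, from rig import bot, imaging, finder gives the robot as it stands. The module is installed in compiled form; this text tells all that it offers.
- The arm moves only by the tool play_rows, never from a script. Its argument "motion" is a list that holds one entry, the list of rows, each a list of 6 numbers: the shift along the tool's x, y, z in fractions of the full range, 1 being 0.6 m, then the turn, a rotation vector about the tool's x, y, z in normalised numbers (1 is 360 degrees). In form: [[[dx, dy, dz, wx, wy, wz], ...]]. A call has 1 to 8 rows; each row is the pose to reach, as a shift and turn from the pose commanded when the call began, along the tool's axes at that moment; what a row does not reach only later rows make up. A row lasts 1/12 s, in which the tool goes at most 41.7 mm and 7.16 degrees, less where a joint would pass 70% of its speed; a pose out of reach is approached as far as the arm can. A call with a gripper value outside its range is refused whole. "fingers" is the finger opening in m, from 0 to 0.087, set as the call begins (left out, the last holds). The fingers move at their own pace and stop on an object; the grip force is fixed at half the most. Time passes only in rows, so rows that repeat a pose let the fingers close. It gives the time, the measured TCP pose, the force, the opening and the grip force at its end, in the units of the state.
- bot.read_state(): the state, without advancing time (a new reading comes with each control period).
- imaging.capture(name): name is "scene" or "side" or "wrist"; returns a dict with "frame" (480x640x3 uint8, red, green, blue), "camera_matrix" (3x3 intrinsics, pixels), "R" (3x3) and "t" (3): a world point X has camera coordinates R X + t. Camera axes: x right, y down, z forward; pixel columns grow to the right and rows downward; lengths in m; the calibration is good to about 2 mm. A picture is of the moment at which its call begins. There is no depth.
- bot.hand_in(): hands the job in; it is judged then, once.
Trained networks look in the newest picture that a camera, given by its name, has taken for a name from the list of things; names that differ only in an ending like _2 or _b are one class to them, and where a whole thing is asked for, a point or a joint stands for the part that bears it (a point fixed in the world has none). Each returns a list of dicts, best first, with "confidence" (0 to 1); they miss things now and then, are a little off and sometimes report something else, mostly with a low value. They report only what shows in the picture. A call takes as long as a camera call.
- finder.recognise(camera, name): "at" ([x, y, z] in m, in world coordinates, good to about 4 mm: the middle of the surface that is visible of it).
- finder.outline_of(camera, name): "pixels" (480x640 bool, what is visible of it).
The state is a dict: "time_s": time; "joint_positions": joint angles; "qvel": joint speeds; "tau": joint torques, N m; "position": TCP position; "tcp_rot": TCP orientation; "force": force on the tool from outside, world axes, zero at the start; "moment": the same for the moment, N m; "opening": opening from 0.0 (shut) to 1.0 (fully open); "grasp_force": force on a finger pad.
Only numpy, scipy, OpenCV 4.12 (cv2) and the standard library are available. Lean on these libraries where they do the work, as an engineer would, in place of code of your own. Each camera call takes 0.05 s, during which the arm holds its last target. There are 200 camera calls.

## Task

One of the two label rolls on the stand is used up to its bare cardboard core: unscrew the cap of that spindle and hold it up so that I can slip a fresh roll on. One spindle has a left-hand thread and the other a right-hand thread, and nothing shows which, so try gently which way the cap loosens; do not wrench it or pull it off by force. Finish with the cap still in the gripper, held still, its underside a good 5 cm above the tip of its spindle, and leave the other cap, the core and the full roll, and everything else as they are.

Things in the scene. Friction and masses are not known exactly. Their poses are not given: they have to be found in the camera images.
- label_stand: Dark steel twin label stand, fixed to the counter: base plate 204 x 92 mm whose top is 14 mm above the counter, with a steel peel edge 44 mm high across its front (-x) end. Origin: on the counter midway between the two spindles, which stand 50 mm before and behind it on its x axis.
- spindle_a: Fixed upright steel spindle, 51 mm high, with coarse thread (27.6 mm rise a turn), head 36 mm across. Origin: on its axis at the top of the base plate, z up; x axis along its cap's bar at the start. Its screwed-down cap's underside is 32 mm above the origin. One of the two spindles has a right-hand, the other a left-hand thread; which is unknown.
- spindle_b: Fixed upright steel spindle, 51 mm high, with coarse thread (27.6 mm rise a turn), head 36 mm across. Origin: on its axis at the top of the base plate, z up; x axis along its cap's bar at the start. Its screwed-down cap's underside is 32 mm above the origin. One of the two spindles has a right-hand, the other a left-hand thread; which is unknown.
- cap_a: Steel cap with a black thumb bar, screwed down on spindle_a; 200 g. Origin: centre of its underside, z up. Flange 56 mm across, 5 mm high; skirt 48 mm across up to 25 mm; then the bar, 46 mm long (its x axis), 14 mm thick (y), from 25 to 48 mm above the underside. Loosening, it turns easily, climbs 5 mm and is free after about 70 degrees; the other way it stops hard within 5 degrees.
- cap_b: Steel cap with a black thumb bar, screwed down on spindle_b; 200 g. Origin: centre of its underside, z up. Flange 56 mm across, 5 mm high; skirt 48 mm across up to 25 mm; then the bar, 46 mm long (its x axis), 14 mm thick (y), from 25 to 48 mm above the underside. Loosening, it turns easily, climbs 5 mm and is free after about 70 degrees; the other way it stops hard within 5 degrees.
- bare_core: Used-up label roll: bare cardboard tube, 45 mm outside diameter, 40 mm bore, 30 mm high, round one of the spindles under its cap (which one varies). Loose; origin: centre of its underside, on the base plate.
- full_roll: Full roll of paper labels, 78 mm diameter, 40 mm bore, 30 mm high, round the other spindle under its cap. Loose; origin: centre of its underside, on the base plate.
- fresh_roll: Fresh label roll like the full one, lying flat on the counter; leave it. Origin: centre of its underside.
- ribbon_box: Gift box with ribbon, 67 x 67 x 54 mm, on the counter; leave it. Origin: centre of its underside.
- long_box: Gift box with ribbon, 91 x 61 x 48 mm, on the counter; leave it. Origin: centre of its underside.
- wrapped_bar: Wrapped chocolate bar, 36 x 95 x 9 mm, lying flat; leave it. Origin: centre of its underside.
- tongs: Steel tongs, 41 x 188 x 17 mm, lying flat; leave them. Origin: centre of the underside.
- stamp: Date stamp, 26 x 40 x 59 mm, standing; leave it. Origin: centre of its underside.
- pen: Felt marker, 128 mm long, 12 mm thick, lying; leave it. Origin: centre of its underside.

How it is judged (in metres and radians):
On the way:
1. The cap over the bare core is unscrewed: turned more than 45 degrees and climbing its thread while still on its spindle (((horizontal distance between bare_core and spindle_a below 0.015 m and angle between the x axis of cap_a and the x axis of spindle_a, either way round above 0.8 rad and z of cap_a in the frame of spindle_a between 0.0325 and 0.052 m and horizontal distance between cap_a and spindle_a below 0.006 m) or (horizontal distance between bare_core and spindle_b below 0.015 m and angle between the x axis of cap_b and the x axis of spindle_b, either way round above 0.8 rad and z of cap_b in the frame of spindle_b between 0.0325 and 0.052 m and horizontal distance between cap_b and spindle_b below 0.006 m))), for 0.1 s.
At the end, for the whole second after the job is handed in: The bare core's cap is in the fingers (over 1 N), still (under 3 cm/s), off its spindle, underside 40 mm or more above the spindle's tip; core and full roll still round their spindles (15 mm); the other cap still screwed down (4 mm, 17 degrees) (((horizontal distance between bare_core and spindle_a below 0.015 m and z of cap_a in the frame of spindle_a above 0.091 m and contact force between cap_a and the fingers above 1 N and contact force between cap_a and spindle_a below 0.1 N and linear speed of cap_a below 0.03 m/s and z of cap_b in the frame of spindle_b below 0.036 m and angle between the x axis of cap_b and the x axis of spindle_b, either way round below 0.3 rad) or (horizontal distance between bare_core and spindle_b below 0.015 m and z of cap_b in the frame of spindle_b above 0.091 m and contact force between cap_b and the fingers above 1 N and contact force between cap_b and spindle_b below 0.1 N and linear speed of cap_b below 0.03 m/s and z of cap_a in the frame of spindle_a below 0.036 m and angle between the x axis of cap_a and the x axis of spindle_a, either way round below 0.3 rad)) and (horizontal distance between full_roll and spindle_a below 0.015 m or horizontal distance between full_roll and spindle_b below 0.015 m)); the arm keeps its last pose, push and grip.
It fails at once if the other spindle's cap is moved (8 mm) or turned (17 degrees) ((horizontal distance between bare_core and spindle_a below 0.015 m and (distance of cap_b from where it was at the start of the episode above 0.008 m or angle between the x axis of cap_b and the x axis of spindle_b, either way round above 0.3 rad)) or (horizontal distance between bare_core and spindle_b below 0.015 m and (distance of cap_a from where it was at the start of the episode above 0.008 m or angle between the x axis of cap_a and the x axis of spindle_a, either way round above 0.3 rad))).
It fails at once if the cap is wrenched or torn: more than 250 N between a cap and its spindle (contact force between cap_a and spindle_a above 250 N or contact force between cap_b and spindle_b above 250 N).
It fails at once if the full roll or the bare core is shifted by more than 15 mm (distance of any of bare_core, full_roll from where it was at the start of the episode above 0.015 m).
It fails at once if one of the things along the counter is shifted by more than 2 cm (distance of any of fresh_roll, ribbon_box, long_box, wrapped_bar, tongs, stamp, pen from where it was at the start of the episode above 0.02 m).
It also fails if it takes over 61 s, if anything falls off the work surface, if the arm or the gripper's body presses on something with over 40 N, if the wrist force passes 120 N, or if a joint passes its speed limit or range.

## Working session

There is one attempt and no reset: what is moved stays moved. The work goes in short steps, Python scripts to look and compute and a tool call to move; the robot and the scene stay as the last step left them, time stands still between calls to the robot, and variables do not carry over. Pictures are saved under pics/ and viewed, at most 10 in all, crops included, and the job is handed in when it is done.

Besides the shell and the picture viewer there is one more tool, called by a JSON object that holds its "api" and its "payload", one argument or row to a line. play_rows: Moves the arm, as the interface text tells. Its arguments: {"type":"object","properties":{"motion":{"type":"array"},"fingers":{"type":"number"}},"required":["motion"]}

```bash
mkdir -p pics; python3 - <<'E'
from rig import bot, imaging, finder
import cv2, numpy as np
ims=[]
for c in ["scene","side"]:
    d=imaging.capture(c); cv2.imwrite(f"pics/{c}0.png",d["frame"][:,:,::-1])
    for n in ["label_stand","cap_a","bare_core","full_roll","fresh_roll","spindle_a"]:
        print(c,n,[(round(r["confidence"],2),np.round(r["at"],3).tolist()) for r in finder.recognise(c,n)][:4])
    print(c, np.round(-d["R"].T@d["t"],3))
s=bot.read_state(); print(s["time_s"],s["position"],s["tcp_rot"])
E
```

```text
scene label_stand [(0.84, [0.465, 0.415, 0.015])]
scene cap_a [(0.91, [0.545, 0.384, 0.069]), (0.71, [0.465, 0.413, 0.011]), (0.59, [0.456, 0.405, 0.071])]
scene bare_core [(0.39, [0.542, 0.395, 0.024])]
scene full_roll [(0.96, [0.441, 0.416, 0.043])]
scene fresh_roll [(0.9, [0.37, 0.219, 0.028])]
scene spindle_a []
scene [-0.511  0.887  1.1  ]
side label_stand [(0.86, [0.552, 0.354, 0.016])]
side cap_a [(0.49, [0.559, 0.37, 0.072])]
side bare_core [(0.47, [0.555, 0.357, 0.031])]
side full_roll []
side fresh_roll []
side spindle_a []
side [ 0.121 -1.243  0.877]
0.7 [ 0.21011038 -0.58861661  0.23958255] [[ 9.41811674e-01  3.36140998e-01 -9.42328736e-06]
 [ 3.36140997e-01 -9.41811672e-01 -7.53098086e-05]
 [-3.41896762e-05  6.77601037e-05 -9.99999997e-01]]
```

View pics/scene0.png

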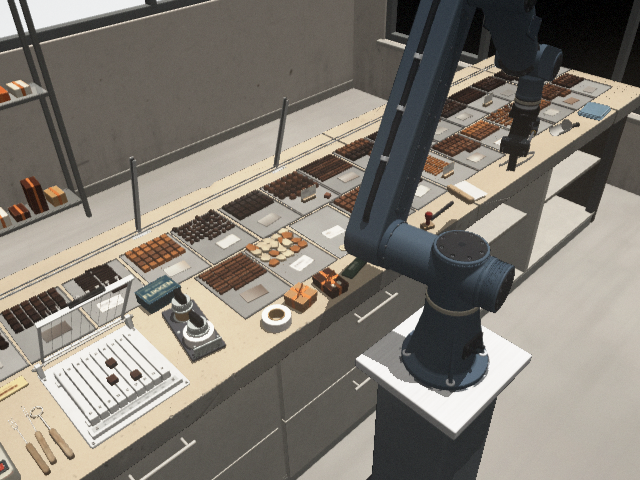

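View pics/side0.png

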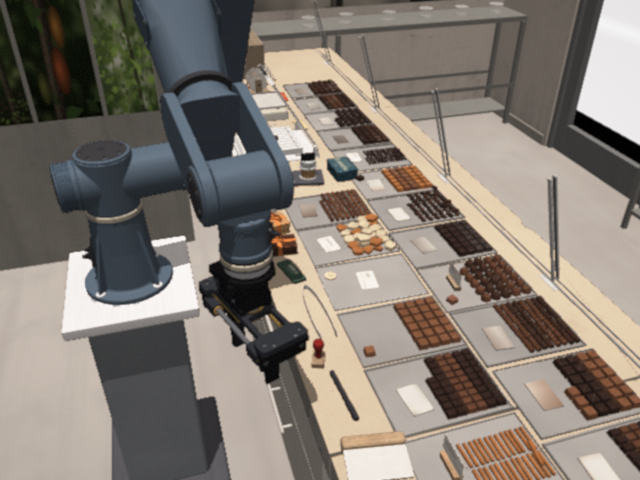

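The scene shows the stand at about (195,325). The near spindle carries the wide roll, and the far spindle at (182,300) carries the bare core with its cap. Next I'll swing over to the stand.

Units first: shifts go in shares of 0.6 m and turns go in shares of 360 degrees. So -0.255 m / 0.6 = -0.425, -0.222 m / 0.6 = -0.37, -38 degrees / 360 = -0.1056.

{"api": "play_rows", "payload": {
  "motion": [
    [[0.0417,-0.0533,-0.0033,0,0,-0.0139],[0.0833,-0.1067,-0.0067,0,0,-0.0278],[0.125,-0.16,-0.01,0,0,-0.0389],[0.1667,-0.2133,-0.0133,0,0,-0.0528],[0.2083,-0.2667,-0.0167,0,0,-0.0667],[0.25,-0.3167,-0.02,0,0,-0.0806],[0.2917,-0.37,-0.0233,0,0,-0.0944],[0.3333,-0.425,-0.0267,0,0,-0.1056]]
  ]
}}

```text
time_s: 1.37
position: [0.3131, -0.2797, 0.2559]
tcp_rot: [[0.533, 0.846, 0.001], [0.846, -0.533, -0.001], [-0.0, 0.001, -1.0]]
force: [0.2, -0.7, -0.1]
opening: 0.998
grasp_force: 0.0
```

```bash
cat > h.py <<'E'
from rig import bot, imaging, finder
import cv2, numpy as np
def goto(p,yaw=None):
    s=bot.read_state(); R=np.array(s["tcp_rot"]); P=np.array(s["position"])
    print("t",round(s["time_s"],2),"P",P.round(4),"xaxis yaw",np.degrees(np.arctan2(R[1,0],R[0,0])).round(2),"zax",R[:,2].round(4),"j",np.round(s["joint_positions"],1),"F",np.round(s["force"],1),"open",s["opening"],"g",s["grasp_force"])
    if p is not None: print("shift",(R.T@(np.array(p)-P)).round(4))
E
python3 -c "
from h import *
goto([.53,.36,.28])"
```

```text
t 1.37 P [ 0.3131 -0.2797  0.2559] xaxis yaw 57.82 zax [ 8.e-04 -9.e-04 -1.e+00] j [-57.1  12.9 108.8   0.   58.2 -24.9] F [ 0.2 -0.7 -0.1] open 0.9978275818007708 g 0.0
shift [ 0.657  -0.1571 -0.0245]
```

To row units: 0.32 m / 0.6 = 0.5333, 0.28 m / 0.6 = 0.4667, -40 degrees / 360 = -0.1111.

{"api": "play_rows", "payload": {
  "motion": [
    [[0.0667,-0.0167,-0.0025,0,0,-0.0139],[0.1333,-0.0333,-0.005,0,0,-0.0278],[0.2,-0.05,-0.0075,0,0,-0.0417],[0.2667,-0.0667,-0.01,0,0,-0.0556],[0.3333,-0.0833,-0.0125,0,0,-0.0694],[0.4,-0.1,-0.015,0,0,-0.0833],[0.4667,-0.1167,-0.0175,0,0,-0.0972],[0.5333,-0.125,-0.02,0,0,-0.1111]]
  ]
}}

```text
time_s: 2.03
position: [0.4201, 0.0317, 0.268]
tcp_rot: [[-0.138, 0.99, -0.0], [0.99, 0.138, -0.0], [-0.0, -0.0, -1.0]]
force: [1.4, -1.2, -0.1]
opening: 1.001
grasp_force: 0.0
```

```bash
python3 -c "
from h import *
goto([.53,.36,.28])"
```

```text
t 2.03 P [0.4201 0.0317 0.268 ] xaxis yaw 97.91 zax [-1.e-04 -0.e+00 -1.e+00] j [-11.   12.  107.6  -0.   60.4 -18.9] F [ 1.4 -1.2 -0.1] open 1.0005973343048935 g 0.0
shift [ 0.3101  0.1541 -0.0121]
```

To row units: 0.25 m / 0.6 = 0.4167, 0.22 m / 0.6 = 0.3667, -27 degrees / 360 = -0.075.

{"api": "play_rows", "payload": {
  "motion": [
    [[0.0667,0.0333,-0.0025,0,0,-0.0111],[0.1333,0.0667,-0.005,0,0,-0.0222],[0.2,0.1,-0.0075,0,0,-0.0333],[0.2583,0.1283,-0.01,0,0,-0.0444],[0.3167,0.1583,-0.0125,0,0,-0.0556],[0.3667,0.1833,-0.015,0,0,-0.0667],[0.4167,0.2083,-0.0175,0,0,-0.075],[0.4167,0.2083,-0.02,0,0,-0.075]]
  ]
}}

```text
time_s: 2.7
position: [0.5133, 0.2994, 0.2797]
tcp_rot: [[-0.573, 0.819, 0.004], [0.819, 0.573, 0.004], [0.001, 0.006, -1.0]]
force: [0.9, 0.4, 0.8]
opening: 1.0
grasp_force: 0.0
```

```bash
python3 -c "
from h import *
goto([.53,.36,.28])
d=imaging.capture('wrist'); cv2.imwrite('pics/w1.png',d['frame'][:,:,::-1]); print((-d['R'].T@d['t']).round(3))
for n in ['cap_a','bare_core','full_roll','label_stand']:
    print(n,[(round(r['confidence'],2),np.round(r['at'],3).tolist()) for r in finder.recognise('wrist',n)][:4])
"
```

```text
t 2.7 P [0.5133 0.2994 0.2797] xaxis yaw 124.99 zax [ 0.0039  0.0041 -1.    ] j [ 19.4  25.2  84.2   0.2  70.3 -15.6] F [0.9 0.4 0.8] open 1.0001056003988833 g 0.0
shift [0.0401 0.0484 0.0001]
[0.468 0.363 0.425]
cap_a [(0.98, [0.558, 0.38, 0.07]), (0.93, [0.465, 0.394, 0.066])]
bare_core []
full_roll [(0.94, [0.462, 0.395, 0.043])]
label_stand [(0.96, [0.513, 0.387, 0.011])]
```

View pics/w1.png

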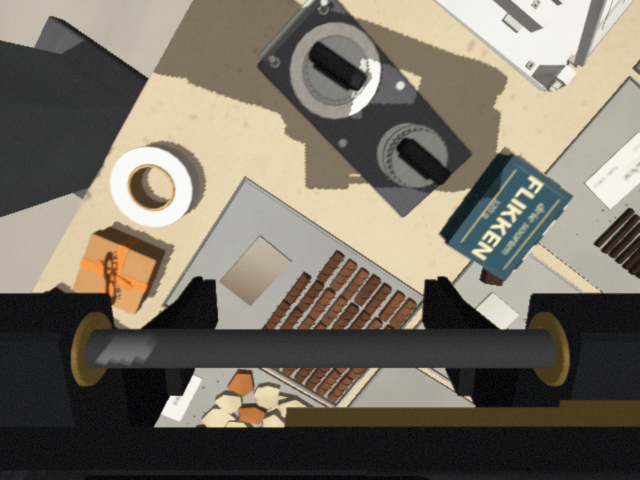

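The bare-core cap sits at pixel (418,157), with its bar pointing down-right towards (447,180). The full-roll cap is at (335,70). I'll take a second view with the camera over the bare-core cap.

To row units: 0.083 m / 0.6 = 0.1383, -0.038 m / 0.6 = -0.0633.

{"api": "play_rows", "payload": {
  "motion": [
    [[-0.0217,0.0467,0.0117,0,0,0],[-0.0433,0.0933,0.0233,0,0,0],[-0.0633,0.1383,0.0333,0,0,0],[-0.0633,0.1383,0.0333,0,0,0],[-0.0633,0.1383,0.0333,0,0,0]]
  ]
}}

```text
time_s: 3.37
position: [0.6018, 0.3076, 0.2584]
tcp_rot: [[-0.566, 0.824, -0.002], [0.824, 0.566, -0.001], [0.0, -0.002, -1.0]]
force: [-1.8, -0.7, -0.1]
opening: 0.999
grasp_force: 0.0
```

```bash
python3 -c "
from h import *
goto(None)
d=imaging.capture('wrist'); cv2.imwrite('pics/w2.png',d['frame'][:,:,::-1]); np.savez('w2.npz',**d); C=-d['R'].T@d['t'];print(C.round(3))
rr=finder.recognise('wrist','cap_a'); print([(round(r['confidence'],2),np.round(r['at'],3).tolist()) for r in rr])
o=finder.outline_of('wrist','cap_a')
g=cv2.cvtColor(d['frame'],cv2.COLOR_RGB2GRAY)
K=d['camera_matrix']
def ray(uv,z):
    w=d['R'].T@np.linalg.inv(K)@np.array([uv[0],uv[1],1.]); return C+w*(z-C[2])/w[2]
for q in o[:2]:
    m=q['pixels']; 
    h=cv2.convexHull(np.argwhere(m)[:,::-1].astype(np.int32)); 
    ys,xs=np.nonzero(m); print(q['confidence'],xs.mean(),ys.mean(),m.sum(),np.percentile(g[m],[5,20,40,60,80]))
    b=(m&(g<45)).astype(np.uint8); n,l,st,ce=cv2.connectedComponentsWithStats(b); k=1+st[1:,4].argmax()
    c=cv2.findContours((l==k).astype(np.uint8),0,2)[0]; r=cv2.minAreaRect(max(c,key=len)); print(r)
    bx=cv2.boxPoints(r); print(np.array([ray(p,.094) for p in bx]).round(4))
    (ex,ey),ax,an=cv2.fitEllipse(h); print('ell',ex,ey,ax,an)
    print(ray((ex,ey),.048))
"
```

```text
t 3.37 P [0.6018 0.3076 0.2584] xaxis yaw 124.47 zax [-2.e-03 -8.e-04 -1.e+00] j [ 17.6  33.3  72.9  -0.   74.  -16.8] F [-1.8 -0.7 -0.1] open 0.9987097492476998 g 0.0
[0.558 0.372 0.404]
[(0.82, [0.565, 0.379, 0.069]), (0.69, [0.475, 0.385, 0.065]), (0.53, [0.526, 0.373, 0.013])]
0.93 329.2171574903969 102.31882202304737 3905 [ 23.   32.   85.6 136.  143. ]
((329.3952941894531, 102.32118225097656), (63.88387680053711, 24.156545639038086), 39.09385681152344)
[[0.5378 0.3728 0.094 ]
 [0.5397 0.389  0.094 ]
 [0.5838 0.3867 0.094 ]
 [0.5824 0.37   0.094 ]]
ell 329.2986755371094 102.30892181396484 (69.11856079101562, 71.88390350341797) 5.2402448654174805
[0.56096449 0.38077288 0.048     ]
0.59 237.14567635450305 19.417653390742736 2787 [ 16.  28. 101. 128. 134.]
((234.5, 11.5), (23.0, 51.0), 90.0)
[[0.4579 0.3877 0.094 ]
 [0.4858 0.4068 0.094 ]
 [0.4932 0.3951 0.094 ]
 [0.4649 0.3757 0.094 ]]
ell 235.58970642089844 3.2142276763916016 (73.32504272460938, 87.41188049316406) 161.03756713867188
[0.4609313  0.39960168 0.048     ]
```

View pics/w2.png

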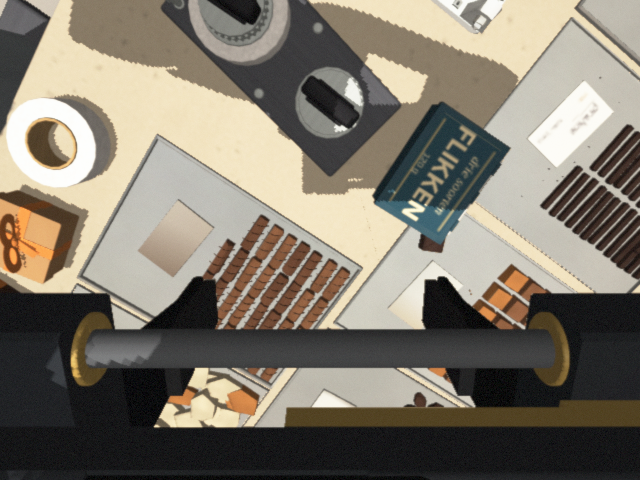

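The second view puts the bar at about (329,102), pointing down-right, with nothing in the way of the fingers. I'll triangulate the height from both wrist views.

```bash
python3 -c "
from h import *
d=np.load('w2.npz'); K=d['camera_matrix']
R2=np.array([[-.566,.824,-.002],[.824,.566,-.001],[0,-.002,-1]]);P2=np.array([.6018,.3076,.2584])
R1=np.array([[-.573,.819,.004],[.819,.573,.004],[.001,.006,-1]]);P1=np.array([.5133,.2994,.2797])
C2=-d['R'].T@d['t']; off=R2.T@(C2-P2); M=d['R']@R2
C1=P1+R1@off; Rc1=M@R1.T; print(C1)
g1=cv2.imread('pics/w1.png',0); g2=cv2.imread('pics/w2.png',0)
def bar(g,u,v):
    b=np.zeros_like(g); b[v-45:v+45,u-45:u+45]=g[v-45:v+45,u-45:u+45]<42
    n,l,st,ce=cv2.connectedComponentsWithStats(b); k=l[v-3:v+4,u-3:u+4].max(); c=cv2.findContours((l==k).astype(np.uint8),0,2)[0]
    r=cv2.minAreaRect(max(c,key=len)); print(r); return np.array(r[0])
a=bar(g1,422,160); b=bar(g2,329,102)
P=cv2.triangulatePoints(K@np.c_[Rc1,-Rc1@C1],K@np.c_[d['R'],d['t']],a.reshape(2,1),b.reshape(2,1)); print((P[:3]/P[3]).ravel())
goto([.561,.380,.16])
"
```

```text
[0.46793232 0.36276264 0.42542689]
((422.29278564453125, 161.35879516601562), (59.02995681762695, 21.159969329833984), 39.47245788574219)
((329.28216552734375, 102.32176208496094), (63.74592971801758, 24.063034057617188), 39.289405822753906)
[0.56065079 0.37924852 0.08567661]
t 3.52 P [0.6001 0.3086 0.2598] xaxis yaw 124.58 zax [-1.3e-03 -3.0e-04 -1.0e+00] j [ 17.7  33.1  73.    0.   74.  -16.8] F [-0.7 -0.2  0.1] open 0.9961361045318423 g 0.0
shift [0.0809 0.0085 0.0998]
```

To row units: 0.081 m / 0.6 = 0.135, 0.08 m / 0.6 = 0.1333, -52 degrees / 360 = -0.1444.

{"api": "play_rows", "payload": {
  "motion": [
    [[0.02,0.0017,0.0183,0,0,-0.0194],[0.04,0.0033,0.0383,0,0,-0.0389],[0.06,0.0067,0.0567,0,0,-0.0583],[0.08,0.0083,0.0767,0,0,-0.0778],[0.1,0.01,0.095,0,0,-0.0972],[0.1167,0.0117,0.1167,0,0,-0.1167],[0.135,0.0133,0.1333,0,0,-0.1333],[0.135,0.0133,0.1333,0,0,-0.1444]]
  ],
  "fingers": 0.05
}}

```text
time_s: 4.18
position: [0.5579, 0.3816, 0.1779]
tcp_rot: [[-0.999, 0.052, -0.005], [0.052, 0.999, -0.001], [0.005, -0.001, -1.0]]
force: [-0.4, -0.3, -0.4]
opening: 0.588
grasp_force: 0.0
```

{"api": "play_rows", "payload": {
  "motion": [
    [[0,0,0,0,0,0],[0,0,0,0,0,0],[0,0,0,0,0,0]]
  ]
}}

```text
time_s: 4.43
position: [0.5618, 0.3805, 0.1807]
tcp_rot: [[-0.998, 0.06, 0.001], [0.06, 0.998, 0.0], [-0.001, 0.001, -1.0]]
force: [0.8, -0.4, 0.4]
opening: 0.574
grasp_force: 0.0
```

```bash
python3 -c "
from h import *
goto([.5608,.3795,.092])
d=imaging.capture('side'); f=d['frame'][:,:,::-1]; K=d['camera_matrix']
p=K@(d['R']@np.array([.56,.38,.1])+d['t']); p=p[:2]/p[2]; print(p); u,v=p.astype(int)
w=imaging.capture('wrist')['frame'][:,:,::-1]
a=cv2.resize(f[max(0,v-70):v+50,u-60:u+60],(480,480),interpolation=2)
cv2.imwrite('pics/a1.png',np.hstack([a,cv2.resize(w,(320,240))] if 0 else [a]))
"
```

```text
t 4.43 P [0.5618 0.3805 0.1807] xaxis yaw 176.54 zax [ 1.3e-03  5.0e-04 -1.0e+00] j [ 24.7  38.   76.9  -0.   65.  -61.8] F [ 0.8 -0.4  0.4] open 0.5737269767072276 g 0.0
shift [ 0.0011 -0.0011  0.0886]
[306.94857528 150.83340621]
```

View pics/a1.png

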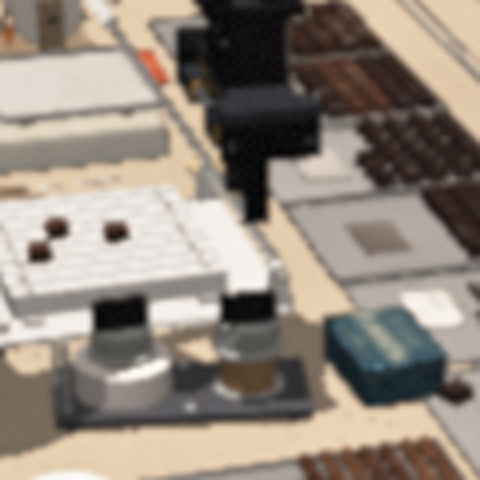

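The side crop shows the gripper directly over the right-hand cap at (247,305), with the brown bare core at (248,375) below it. I'll descend onto the bar.

To row units: 0.088 m / 0.6 = 0.1467, -0.001 m / 0.6 = -0.0017.

{"api": "play_rows", "payload": {
  "motion": [
    [[0.0017,-0.0017,0.0333,0,0,0],[0.0017,-0.0017,0.0667,0,0,0],[0.0017,-0.0017,0.1,0,0,0],[0.0017,-0.0017,0.1233,0,0,0],[0.0017,-0.0017,0.1367,0,0,0],[0.0017,-0.0017,0.1467,0,0,0],[0.0017,-0.0017,0.1467,0,0,0],[0.0017,-0.0017,0.1467,0,0,0]]
  ]
}}

```text
time_s: 5.2
position: [0.5612, 0.3799, 0.0921]
tcp_rot: [[-0.998, 0.059, 0.001], [0.059, 0.998, 0.0], [-0.001, 0.0, -1.0]]
force: [-0.2, -0.1, 0.5]
opening: 0.574
grasp_force: 0.0
```

{"api": "play_rows", "payload": {
  "motion": [
    [[0,0,0,0,0,0],[0,0,0,0,0,0],[0,0,0,0,0,0],[0,0,0,0,0,0],[0,0,0,0,0,0],[0,0,0,0,0,0]]
  ],
  "fingers": 0.0
}}

```text
time_s: 5.7
position: [0.5607, 0.3799, 0.0918]
tcp_rot: [[-0.998, 0.059, 0.0], [0.059, 0.998, 0.0], [-0.0, 0.0, -1.0]]
force: [-0.5, -0.1, 0.3]
opening: 0.207
grasp_force: 0.0
```

```bash
python3 -c "
from h import *
goto([.5608,.3795,.092]); print(bot.read_state()['moment'])"
```

```text
t 5.7 P [0.5607 0.3799 0.0918] xaxis yaw 176.64 zax [ 3.e-04  2.e-04 -1.e+00] j [ 24.7  44.2  80.3   0.   55.5 -62. ] F [-0.5 -0.1  0.3] open 0.2072390223045862 g 0.0
shift [-0.0001 -0.0003 -0.0002]
[ 0.09813637 -0.13022334  0.0371746 ]
```

{"api": "play_rows", "payload": {
  "motion": [
    [[0,0,0,0,0,0],[0,0,0,0,0,0],[0,0,0,0,0,0],[0,0,0,0,0,0],[0,0,0,0,0,0]]
  ]
}}

```text
time_s: 6.12
position: [0.5607, 0.3799, 0.0916]
tcp_rot: [[-0.998, 0.059, 0.0], [0.059, 0.998, 0.0], [-0.0, 0.0, -1.0]]
force: [-0.6, -0.3, -0.2]
opening: 0.159
grasp_force: 30.0
```

```bash
python3 -c "
from h import *
goto(None); print(bot.read_state()['moment'])"
```

```text
t 6.12 P [0.5607 0.3799 0.0916] xaxis yaw 176.64 zax [ 1.e-04  2.e-04 -1.e+00] j [ 24.7  44.2  80.3   0.   55.5 -62. ] F [-0.6 -0.3 -0.2] open 0.15916677428437284 g 29.99392479658127
[ 0.18695387 -0.05456205 -0.00807041]
```

Gripped at 13.8 mm opening, which matches the bar. I'll turn gently anticlockwise (seen from above) as a test.

To row units: -0.0003 m / 0.6 = -0.0005, -6 degrees / 360 = -0.0167.

{"api": "play_rows", "payload": {
  "motion": [
    [[0,0,0,0,0,-0.0028],[0,0,0,0,0,-0.0056],[0,0,0,0,0,-0.0083],[0,0,0,0,0,-0.0111],[0,0,-0.0005,0,0,-0.0139],[0,0,-0.0005,0,0,-0.0167],[0,0,-0.0005,0,0,-0.0167]]
  ]
}}

```text
time_s: 6.7
position: [0.5606, 0.3796, 0.0916]
tcp_rot: [[-0.999, -0.046, -0.0], [-0.046, 0.999, 0.0], [0.0, 0.0, -1.0]]
force: [-0.0, 0.1, -1.4]
opening: 0.157
grasp_force: 30.2
```

```bash
python3 -c "
from h import *
goto(None); print(bot.read_state()['moment'])"
```

```text
t 6.7 P [0.5606 0.3796 0.0916] xaxis yaw -177.38 zax [-5.e-04  0.e+00 -1.e+00] j [ 24.7  44.2  80.3   0.   55.5 -68. ] F [-0.   0.1 -1.4] open 0.15665531290680001 g 30.249956846237183
[ 0.0535994  -0.15570403 -0.51023779]
```

That met −0.5 N·m of resistance. I'll compare it with the other direction.

To row units: 0.0003 m / 0.6 = 0.0005, 10 degrees / 360 = 0.0278.

{"api": "play_rows", "payload": {
  "motion": [
    [[0,0,0,0,0,0.0056],[0,0,0,0,0,0.0111],[0,0,0.0005,0,0,0.0167],[0,0,0.0005,0,0,0.0194],[0,0,0.0005,0,0,0.0222],[0,0,0.0005,0,0,0.025],[0,0,0,0,0,0.0278],[0,0,0,0,0,0.0278]]
  ]
}}

```text
time_s: 7.37
position: [0.5607, 0.3799, 0.092]
tcp_rot: [[-0.992, 0.129, 0.0], [0.129, 0.992, 0.0], [-0.0, 0.0, -1.0]]
force: [0.0, -1.2, 1.2]
opening: 0.157
grasp_force: 30.0
```

```bash
python3 -c "
from h import *
goto(None); print(bot.read_state()['moment'])"
```

```text
t 7.37 P [0.5607 0.3799 0.092 ] xaxis yaw 172.61 zax [ 2.e-04  1.e-04 -1.e+00] j [ 24.7  44.2  80.3   0.   55.5 -57.9] F [ 0.  -1.2  1.2] open 0.1572209825786515 g 29.994234144687653
[ 0.14087488 -0.12337904  0.00663879]
```

Clockwise is free, so this is the left-hand thread. I'll continue clockwise, climbing 0.077 mm per degree.

To row units: -0.0006 m / 0.6 = -0.001, -0.0005 m / 0.6 = -0.0008, 8 degrees / 360 = 0.0222.

{"api": "play_rows", "payload": {
  "motion": [
    [[0,0,-0.0002,0,0,0.0056],[0,0,-0.0005,0,0,0.0111],[0,0,-0.0008,0,0,0.0167],[0,0,-0.001,0,0,0.0222],[0,0,-0.001,0,0,0.0222]]
  ]
}}

```text
time_s: 7.78
position: [0.5608, 0.3799, 0.0926]
tcp_rot: [[-0.964, 0.265, 0.0], [0.265, 0.964, 0.0], [-0.0, 0.0, -1.0]]
force: [-0.0, 0.6, 0.9]
opening: 0.155
grasp_force: 30.0
```

```bash
python3 -c "
from h import *
goto(None); print(bot.read_state()['moment'])"
```

```text
t 7.78 P [0.5608 0.3799 0.0926] xaxis yaw 164.61 zax [ 3.e-04  2.e-04 -1.e+00] j [ 24.7  44.1  80.3   0.   55.6 -49.9] F [-0.   0.6  0.9] open 0.15545560348563883 g 29.99485731124878
[ 0.0352208  -0.09597165 -0.03392122]
```

To row units: -0.0025 m / 0.6 = -0.0042, -0.0022 m / 0.6 = -0.0037, 32 degrees / 360 = 0.0889.

{"api": "play_rows", "payload": {
  "motion": [
    [[0,0,-0.0005,0,0,0.0111],[0,0,-0.001,0,0,0.0222],[0,0,-0.0015,0,0,0.0333],[0,0,-0.002,0,0,0.0444],[0,0,-0.0025,0,0,0.0556],[0,0,-0.003,0,0,0.0667],[0,0,-0.0037,0,0,0.0778],[0,0,-0.0042,0,0,0.0889]]
  ]
}}

```text
time_s: 8.45
position: [0.5609, 0.38, 0.095]
tcp_rot: [[-0.676, 0.737, 0.001], [0.737, 0.676, 0.0], [-0.0, 0.001, -1.0]]
force: [1.4, 0.8, 1.2]
opening: 0.158
grasp_force: 30.0
```

```bash
python3 -c "
from h import *
goto(None); print(bot.read_state()['moment'])"
```

```text
t 8.45 P [0.5609 0.38   0.095 ] xaxis yaw 132.51 zax [ 5.e-04  4.e-04 -1.e+00] j [ 24.7  43.9  80.2   0.   55.8 -17.8] F [1.4 0.8 1.2] open 0.15774285621154727 g 29.991274774074554
[ 0.10780293 -0.19919661  0.03013964]
```

To row units: -0.0012 m / 0.6 = -0.002, -0.0009 m / 0.6 = -0.0015, 16 degrees / 360 = 0.0444.

{"api": "play_rows", "payload": {
  "motion": [
    [[0,0,-0.0005,0,0,0.0111],[0,0,-0.001,0,0,0.0222],[0,0,-0.0015,0,0,0.0333],[0,0,-0.002,0,0,0.0444],[0,0,-0.002,0,0,0.0444],[0,0,-0.002,0,0,0.0444],[0,0,-0.002,0,0,0.0444]]
  ]
}}

```text
time_s: 9.03
position: [0.5609, 0.3799, 0.0963]
tcp_rot: [[-0.45, 0.893, 0.001], [0.893, 0.45, 0.0], [0.0, 0.001, -1.0]]
force: [0.2, -0.6, 1.1]
opening: 0.155
grasp_force: 30.0
```

To row units: -0.0025 m / 0.6 = -0.0042, -0.002 m / 0.6 = -0.0033, 18 degrees / 360 = 0.05.

{"api": "play_rows", "payload": {
  "motion": [
    [[0,0,-0.0005,0,0,0.0111],[0,0,-0.001,0,0,0.0222],[0,0,-0.0015,0,0,0.0333],[0,0,-0.002,0,0,0.0444],[0,0,-0.0025,0,0,0.05],[0,0,-0.0033,0,0,0.05],[0,0,-0.0042,0,0,0.05]]
  ]
}}

```text
time_s: 9.62
position: [0.5606, 0.3797, 0.0982]
tcp_rot: [[-0.152, 0.988, -0.0], [0.988, 0.152, -0.0], [-0.0, -0.0, -1.0]]
force: [1.5, 0.5, -2.1]
opening: 0.158
grasp_force: 30.0
```

```bash
python3 -c "
from h import *
goto(None); print(bot.read_state()['moment'])"
```

```text
t 9.62 P [0.5606 0.3797 0.0982] xaxis yaw 98.75 zax [-2.e-04 -1.e-04 -1.e+00] j [24.7 43.7 80.1 -0.  56.2 15.9] F [ 1.5  0.5 -2.1] open 0.15803487236165595 g 29.992279708385468
[ 0.11966433 -0.27217434 -0.02630305]
```

The force is −2 N, which is the cap's own weight, so it is off the thread. I'll lift it straight up.

To row units: -0.014 m / 0.6 = -0.0233, -0.009 m / 0.6 = -0.015.

{"api": "play_rows", "payload": {
  "motion": [
    [[0,0,-0.0033,0,0,0],[0,0,-0.0083,0,0,0],[0,0,-0.015,0,0,0],[0,0,-0.0233,0,0,0]]
  ]
}}

```text
time_s: 9.95
position: [0.56, 0.3795, 0.1126]
tcp_rot: [[-0.151, 0.989, -0.002], [0.989, 0.151, -0.001], [-0.001, -0.002, -1.0]]
force: [0.6, -1.0, -1.8]
opening: 0.157
grasp_force: 30.0
```

To row units: -0.072 m / 0.6 = -0.12, -0.068 m / 0.6 = -0.1133.

{"api": "play_rows", "payload": {
  "motion": [
    [[0,0,-0.0167,0,0,0],[0,0,-0.0367,0,0,0],[0,0,-0.06,0,0,0],[0,0,-0.0833,0,0,0],[0,0,-0.1,0,0,0],[0,0,-0.1133,0,0,0],[0,0,-0.12,0,0,0],[0,0,-0.12,0,0,0]]
  ]
}}

```text
time_s: 10.62
position: [0.5612, 0.3801, 0.1861]
tcp_rot: [[-0.15, 0.989, 0.002], [0.989, 0.15, 0.001], [0.001, 0.002, -1.0]]
force: [-0.5, 0.2, -2.1]
opening: 0.161
grasp_force: 30.0
```

{"api": "play_rows", "payload": {
  "motion": [
    [[0,0,0,0,0,0],[0,0,0,0,0,0],[0,0,0,0,0,0],[0,0,0,0,0,0],[0,0,0,0,0,0],[0,0,0,0,0,0]]
  ]
}}

```text
time_s: 11.12
position: [0.5606, 0.3797, 0.1842]
tcp_rot: [[-0.15, 0.989, -0.001], [0.989, 0.15, -0.0], [-0.0, -0.001, -1.0]]
force: [-0.4, 0.3, -1.5]
opening: 0.155
grasp_force: 30.0
```

```bash
python3 -c "
from h import *
goto(None)
d=imaging.capture('side'); f=d['frame'][:,:,::-1]
cv2.imwrite('pics/a2.png',cv2.resize(f[80:200,246:366],(480,480),interpolation=2))
"
```

```text
t 11.12 P [0.5606 0.3797 0.1842] xaxis yaw 98.64 zax [-6.e-04 -3.e-04 -1.e+00] j [24.7 37.7 76.9  0.  65.4 16. ] F [-0.4  0.3 -1.5] open 0.15529801992754688 g 29.99182552099228
```

View pics/a2.png

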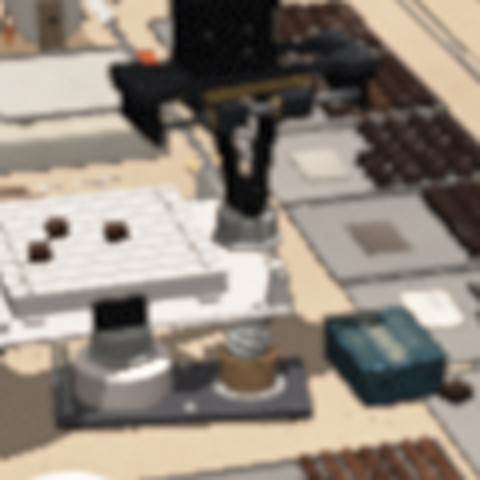

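The cap is in the gripper at (245,225), well clear of the bare spindle at (250,335). The core, the full roll and the other cap are still in place.

```bash
python3 -c "
from rig import bot
print(bot.hand_in())"
```

```text
the job is handed in; nothing more can be done
None
```

I unscrewed the bare-core spindle's cap clockwise (left-hand thread) and handed in with it held still in the gripper, its underside about 7 cm above the spindle tip; the last picture before hand-in shows the core, full roll and other cap still in place.

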